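# Knock down the stop peg and close up the row of paint tins

## Task

A sprung red stop peg stands in the gap of the tin rack and keeps the two waiting paint tins out. Take the mallet and knock the peg down flush with the board with a brisk blow of the mallet's face (a slow push does not count), stand the mallet upright again with its head on the round cork mat, and slide the two waiting tins into the gap so that all four tins stand in one neat row against the back rail. Do not tip any tin over, and leave the brush jar and the two paint dishes alone.

Things in the scene. Friction and masses are not known exactly. Their poses are not given: they have to be found in the camera images.
- rack: fixed plywood board, 12 mm thick, with a white back rail and end cheeks that rise 36 mm above it. Origin on the table under the middle of the row, x towards the rail (away from the robot), y along the rail. Board: x -200 to 60, y -172 to 172 mm; rail's front face at x = 38; cheeks at x -62 to 38, inner faces at y = +-160. Two tins wait at x -160 to -130, y +-50 to 75
- row (a point): middle of the row on the board's upper face (12 mm above the table), axes as the rack's; a tin touching the rail has x = 0 here. Four tins fill the 320 mm between the cheeks with 16 mm to spare; two stand at the ends, y about +-120 mm; the gap takes the other two, y about +-40 mm
- stop_peg (a joint): red round peg, 24 mm diameter, held by a spring clip (8 to 10 N moves it; it stays where it is left), standing out of the board at x = -20, y = 0 mm of the row. Value in m, how far it is pushed down: 0 = standing 30 mm above the board, 0.030 = flush with it, stop at 0.0315
- peg_top (a point): centre of the peg's upper face, moves with the peg
- mallet: rubber mallet, 0.42 kg: upright black cylindrical head, 56 mm diameter, 80 mm tall, standing on its flat striking face; level wooden handle, 22 mm wide, 26 mm tall, centre line 50 mm above the striking face, reaching along -x to 172 mm from the head's axis. Origin at the centre of the striking face (underside), z up
- mallet_grip (a point): grip point in the middle of the handle's section, 55 mm from the head's axis towards the handle's end, 50 mm above the striking face; axes as the mallet's
- mat: fixed round cork mat, 140 mm diameter, 4 mm thick; origin at the centre of its underside, on the table. The mallet's head stands on it at the start
- tin_blue: closed round paint tin with a blue band, 76 mm diameter, 75 mm tall, about 0.4 kg; origin at the centre of its underside, z up. Any of the four tins may be one of the two waiting or one of the two already in the row
- tin_yellow: closed round paint tin with a yellow band, 76 mm diameter, 75 mm tall, about 0.4 kg; origin at the centre of its underside, z up. Any of the four tins may be one of the two waiting or one of the two already in the row
- tin_green: closed round paint tin with a green band, 76 mm diameter, 75 mm tall, about 0.4 kg; origin at the centre of its underside, z up. Any of the four tins may be one of the two waiting or one of the two already in the row
- tin_orange: closed round paint tin with an orange band, 76 mm diameter, 75 mm tall, about 0.4 kg; origin at the centre of its underside, z up. Any of the four tins may be one of the two waiting or one of the two already in the row
- brush_jar: bystander: green glass jar with three brushes, 74 mm diameter, 180 mm tall with the brushes; origin at the centre of its underside
- dish_purple: bystander: white dish with purple paint, 76 mm diameter, 28 mm tall; origin at the centre of its underside
- dish_red: bystander: white dish with red paint, 76 mm diameter, 28 mm tall; origin at the centre of its underside
There are look-alikes about, which are no part of the job. Leave any pink or purple look-alike of the tin_orange alone. Leave any black or purple look-alike of the tin_yellow alone.

How it is judged (in metres and radians):
On the way, in this order (a step that is already met when the one before it is completed fails the run):
1. the held mallet's face strikes the stop peg: the peg is driven down at more than 0.05 m/s, short of flush (velocity of joint stop_peg above 0.05 m/s and value of joint stop_peg below 0.0275 m and distance between mallet and peg_top below 0.032 m and contact force between the fingers and mallet above 1 N).
2. the peg is flush with the board (within 2.5 mm), driven there by the mallet in the fingers (value of joint stop_peg above 0.0275 m and distance between mallet and peg_top below 0.032 m and contact force between the fingers and mallet above 1 N).
At the end, for the whole second after the job is handed in: Stop peg within 2.5 mm of flush; all four tins upright and still on the board, between the cheeks, each within 10 mm of touching the back rail; mallet upright and still on its face, its head on the cork mat (within 45 mm of the mat's centre) (value of joint stop_peg above 0.0275 m and x of each of tin_blue, tin_yellow, tin_green, tin_orange in the frame of row above -0.01 m and y of tin_blue in the frame of row between -0.13 and 0.13 m and angle between each of tin_blue, tin_yellow, tin_green, tin_orange, mallet's own z axis and vertical below 0.1 rad and z of each of tin_blue, tin_yellow, tin_green, tin_orange in the frame of row below 0.006 m and linear speed of each of tin_blue, tin_yellow, tin_green, tin_orange, mallet below 0.02 m/s and y of tin_yellow in the frame of row between -0.13 and 0.13 m and y of tin_green in the frame of row between -0.13 and 0.13 m and y of tin_orange in the frame of row between -0.13 and 0.13 m and horizontal distance between mallet and mat below 0.045 m and height (world z) of mallet below 0.012 m).
It fails at once if a paint tin is tipped over (angle between any of tin_blue, tin_yellow, tin_green, tin_orange's own z axis and vertical above 0.5 rad).
It fails at once if the brush jar is moved more than 30 mm or tipped (distance of brush_jar from where it was at the start of the episode above 0.03 m or angle between brush_jar's own z axis and vertical above 0.4 rad).
It fails at once if the dish purple is moved more than 30 mm or tipped (distance of dish_purple from where it was at the start of the episode above 0.03 m or angle between dish_purple's own z axis and vertical above 0.4 rad).
It fails at once if the dish red is moved more than 30 mm or tipped (distance of dish_red from where it was at the start of the episode above 0.03 m or angle between dish_red's own z axis and vertical above 0.4 rad).
It also fails if it takes over 67 s, if anything falls off the work surface, if the arm or the gripper's body presses on something with over 40 N, if the wrist force passes 120 N, or if a joint passes its speed limit or range.

## Robot

A 6-joint arm with a two-finger parallel gripper is mounted at the origin on the work surface. World frame = base frame: x ahead of the robot, y to its left, z up, the work surface at z = 0. Lengths are in mm, angles in degrees, forces in N, time in s.
With the tool pointing down it reaches from about 300 to 850 mm from the base axis. Payload 4.2 kg.
Tool frame: the origin (TCP) lies midway between the tips of the shut fingers; the grasp point (between the pads) lies 19 mm behind it; z points along the fingers, y is the line along which they close (so a half turn about z gives the same grasp; the last joint's range is limited). The gripper opens to 91 mm and grips with 3 to 60 N. Pads are 32 mm wide; open, the fingers measure 118 mm over their backs; the gripper's body (76 mm by 178 mm) begins 60 mm behind the grasp point.
Start: joints at [65.374, 18.312, 89.639, -0, 72.044, -1.146], TCP at [229.099, 527.406, 213.976] pointing down, gripper open.
Joint ranges: [-177.97, 177.97], [-48.28, 115.42], [12.27, 149.76], [-77.06, 257.06], [2.81, 150.46], [-146.56, 146.56]. Speed limits (degrees/s): [147.25, 147.25, 180, 180, 180, 180].

## Interface

Orientations are given as [roll, pitch, yaw] about the fixed x, y, z axes, in that order (R = Rz(yaw) Ry(pitch) Rx(roll)).
In Python, from workcell import state, grab_frame, camera_model, workorder gives the robot as it stands.
- The arm moves only by the tool carry_out, never from a script. Its argument "commands" is a list of rows, each a list of 7 numbers: the turn, a rotation vector about the tool's x, y, z in degrees, then the shift along the tool's x, y, z in mm, then the opening, from -1 (shut) to 1 (fully open). In form: [[ax, ay, az, dx, dy, dz, hand], ...]. A call has 1 to 20 rows; each row is the pose to reach, as a shift and turn from the pose commanded when the call began, along the tool's axes at that moment; what a row does not reach only later rows make up. A row lasts 1/10 s, in which the tool goes at most 50 mm and 8.59 degrees, less where a joint would pass 70% of its speed; a pose out of reach is approached as far as the arm can. A call with a gripper value outside its range is refused whole. The fingers move at their own pace and stop on an object; "force" is the grip in N (left out, the last holds). Time passes only in rows, so rows that repeat a pose let the fingers close. It gives the time, the measured TCP pose, the force, the opening and the grip force at its end, in the units of the state.
- state(): the state, without advancing time (a new reading comes with each control period).
- grab_frame(name): name is "scene" or "top" or "wrist"; returns the picture (384x512x3 uint8, red, green, blue); there is no depth.
- camera_model(name): a dict with "fx", "fy", "cx", "cy" (pixels), "origin" and "rotation" of the camera in the world; the wrist camera has in their place "mount" (4x4, takes a point from camera to tool coordinates, whose origin is the TCP and whose axes are the flange's). Camera axes: x right, y up, looking along -z (the intrinsics and any distortion apply to the point x, -y, -z); pixel columns grow to the right and rows downward; lengths in mm; the calibration is good to about 2 mm. The wrist camera is an equidistant fisheye: a pixel r from the principal point sees the ray r / f radians off the axis. A picture is of the moment at which its call begins: read the wrist's pose just before it. camera_model takes no time and is no camera call.
- workorder.job_done(): hands the job in; it is judged then, once.
The state is a dict: "time_s": time; "qpos": joint angles; "qvel": joint speeds; "effort": joint torques, N m; "ee_pos": TCP position; "ee_rot": TCP orientation; "force": force on the tool from outside, world axes, zero at the start; "torque": the same for the moment, N m; "gripper_width": finger opening in mm; "gripper_force": force on a finger pad.
Only numpy, scipy, OpenCV 4.12 (cv2) and the standard library are available. Lean on these libraries where they do the work, as an engineer would, in place of code of your own. Each camera call takes 0.05 s, during which the arm holds its last target. There are 200 camera calls.

## Working session

There is one attempt and no reset: what is moved stays moved. The work goes in short steps, Python scripts to look and compute and a tool call to move; the robot and the scene stay as the last step left them, time stands still between calls to the robot, and variables do not carry over. Pictures are saved under pics/ and viewed, at most 10 in all, crops included, and the job is handed in when it is done.

Besides the shell and the picture viewer there is one more tool, called by a JSON object that holds its "api" and its "payload". carry_out: Moves the arm, as the interface text tells. Its arguments: {"type":"object","properties":{"commands":{"type":"array"},"force":{"type":"number"}},"required":["commands"]}

```bash
mkdir -p pics
python3 - <<'E'
from workcell import *
import cv2,json
s=state();print({k:s[k] for k in('time_s','ee_pos','ee_rot','gripper_width','force')})
for n in('scene','top','wrist'):
    m=camera_model(n);print(n,m)
    if n!='wrist':
        cv2.imwrite(f'pics/{n}0.png',cv2.resize(grab_frame(n)[:,:,::-1],(800,600),interpolation=cv2.INTER_CUBIC))
E
```

```text
{'time_s': 0.0, 'ee_pos': array([228.86074448, 526.92458229, 213.09424392]), 'ee_rot': array([-1.79894868e+02, -3.21309302e-03,  1.56524352e+02]), 'gripper_width': 91.36839892745044, 'force': array([-0.20219593,  0.04400409, -0.80929498])}
scene {'fx': 493.08007185690775, 'fy': 493.08007185690775, 'cx': 263.04217420731914, 'cy': 187.8898757837453, 'origin': array([1488.64634128, -419.2385405 ,  740.25916162]), 'rotation': array([55.60763512,  0.8349018 , 65.1646658 ])}
top {'fx': 430.64737468896686, 'fy': 430.64737468896686, 'cx': 260.1391104043446, 'cy': 194.38040239971943, 'origin': array([ 355.02792534,   -3.75029089, 1072.34843852]), 'rotation': array([ 10.87095207,   0.20327911, -88.67608698])}
wrist {'fx': 297.3186396354542, 'fy': 297.3186396354542, 'cx': 256.5371104066484, 'cy': 186.79254134009096, 'mount': array([[ 7.91625517e-04,  9.65047357e-01,  2.62074362e-01,
         7.27268571e+01],
       [ 9.99999494e-01, -6.01455636e-04, -8.05847404e-04,
         5.60874118e-03],
       [-6.20054806e-04,  2.62074868e-01, -9.65047346e-01,
        -1.70111581e+02],
       [ 0.00000000e+00,  0.00000000e+00,  0.00000000e+00,
         1.00000000e+00]])}
```

View pics/scene0.png

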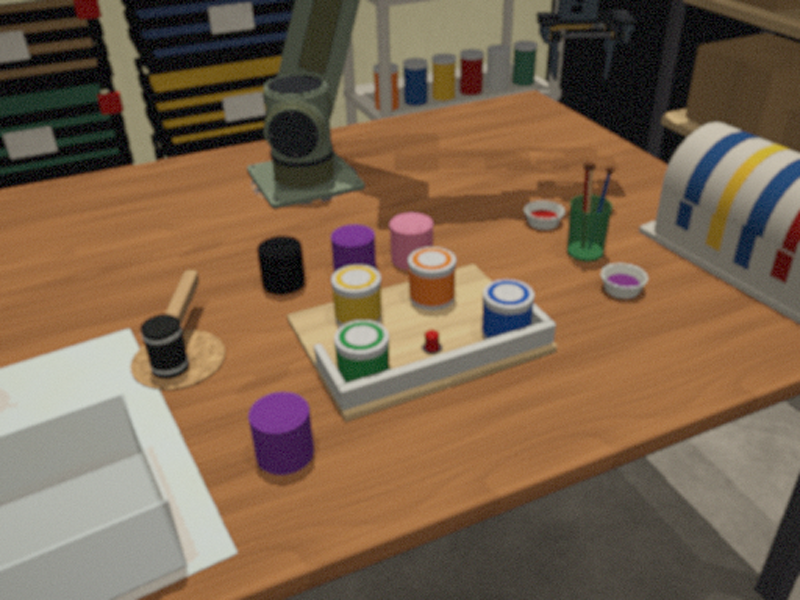

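View pics/top0.png

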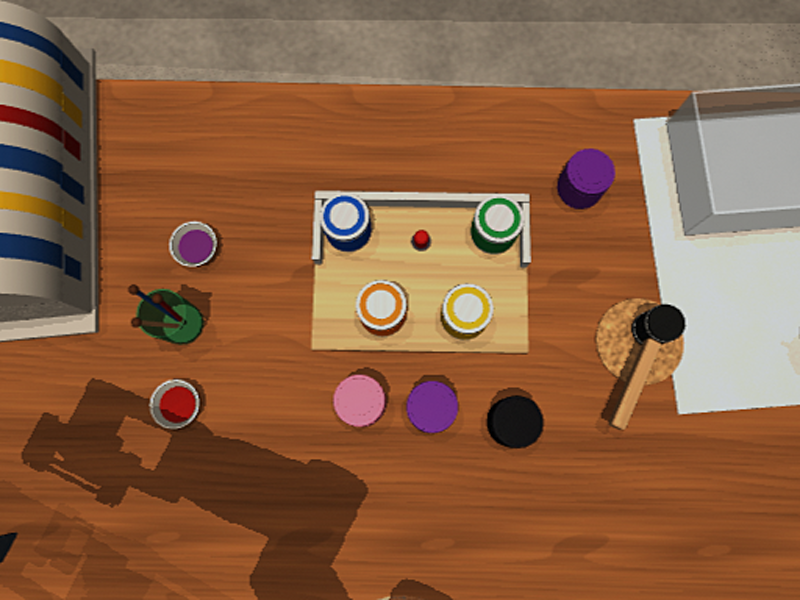

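The scene picture shows the yellow tin at (357,295), orange (432,277), green (362,350), blue (508,308), the peg at (432,342) and the mallet at (167,345).

In the top picture (800x600), these could be taken for the waiting tins:
- orange at (381,304): waiting, the real one
- yellow at (468,308): waiting, the real one
- pink (360,401), purple (432,407), black (515,421) and purple (586,178): look-alikes, to be left alone

The row ends hold blue (345,215) and green (498,217). The mallet head is at (661,323) and its handle end at (620,427). I'll check these in one close crop.

Run:
```python
from workcell import *
import cv2
im=grab_frame('top')[:,:,::-1]
cv2.imwrite('pics/top1.png',cv2.resize(im[110:290,195:445],(800,576),interpolation=cv2.INTER_CUBIC))
```

```text
(no output)
```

View pics/top1.png

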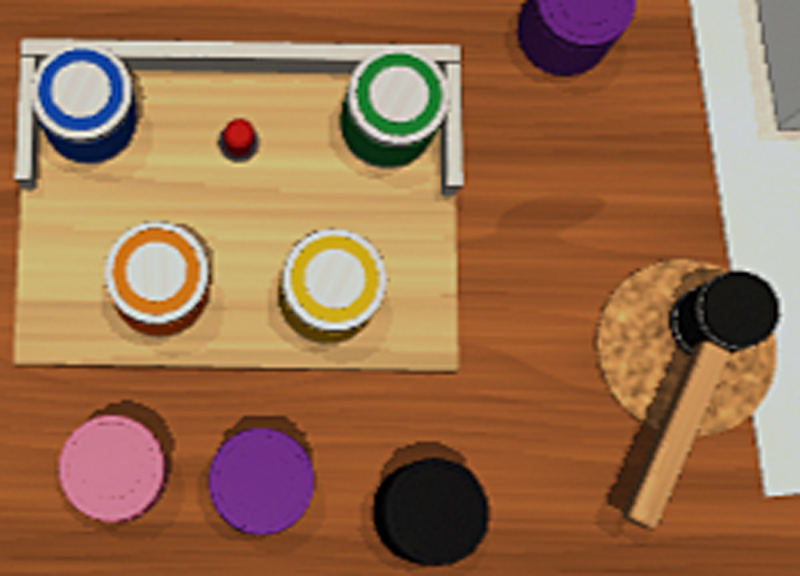

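The crop shows orange (156,272) and yellow (334,280) with white-rimmed lids waiting on the board. The peg is at (238,131), the mallet head top at (737,310), the handle end at (641,520) and the mat centre at (686,347). Choice confirmed.

```bash
cat > h.py <<'E'
from workcell import *
import numpy as np, cv2
from scipy.spatial.transform import Rotation as R
from scipy.optimize import least_squares
def ray(px,z,n='top'):
    m=camera_model(n);u,v=px
    d=R.from_euler('xyz',m['rotation'],degrees=True).as_matrix()@np.array([(u-m['cx'])/m['fx'],-(v-m['cy'])/m['fy'],-1])
    o=m['origin'];return o+d*(z-o[2])/d[2]
def crop(p,z): return ray(((p[0]+.5)/3.2-.5+195,(p[1]+.5)/3.2-.5+110),z)[:2]
E
python3 - <<'E'
from h import *
rk=[((14,363),12,-200,172),((458,370),12,-200,-172),((15,180),48,-62,172),((34,183),48,-62,160),((443,187),48,-62,-160),((463,187),48,-62,-172),((238,131),42,-20,0)]
P=np.array([crop(a,z) for a,z,_,_ in rk]);L=np.array([[a,b] for _,_,a,b in rk])
f=lambda q:(q[:2]+L@np.array([[np.cos(q[2]),np.sin(q[2])],[-np.sin(q[2]),np.cos(q[2])]])-P).ravel()
q=least_squares(f,[600,0,0]).x;print('rack',q[:2],np.degrees(q[2]),f(q).reshape(-1,2).round(1).tolist())
M=np.array([[np.cos(q[2]),np.sin(q[2])],[-np.sin(q[2]),np.cos(q[2])]])
for n,p in dict(blue=(81,90),green=(399,95),orange=(156,272),yellow=(334,280)).items():
    w=crop(p,87);print(n,w.round(1),'row',(M@(w-q[:2])).round(1))
print('pegtop',crop((238,131),42))
h=crop((737,310),84);e=crop((641,521),67);print('head',h,'end',e,np.linalg.norm(h-e),'yaw',np.degrees(np.arctan2(*(h-e)[::-1])))
print('mat',crop((686,347),4))
E
```

```text
rack [682.74898479 -15.5543144 ] 0.481712240568429 [[-1.4, 0.4], [-0.9, -0.3], [-0.1, 0.7], [2.0, 3.3], [0.9, -3.4], [0.7, -0.1], [-1.3, -0.7]]
blue [679.7 103.3] row [ -2.  118.9]
green [ 681.1 -134.1] row [  -2.7 -118.5]
orange [542.6  43.1] row [-139.7   59.8]
yellow [539.6 -86.5] row [-143.8  -69.7]
pegtop [664.01123696 -15.05255221]
head [ 524.57081579 -379.03085219] end [ 372.49069699 -309.25386559] 167.32360978860126 yaw -24.646475106770136
mat [ 508.1230503  -368.25021524]
```

```bash
cat >> h.py <<'E'
import os
F='cmd.npy'
def T(p,yaw):
    m=np.eye(4);m[:3,:3]=R.from_euler('xyz',[180,0,yaw],degrees=True).as_matrix();m[:3,3]=p;return m
if not os.path.exists(F): np.save(F,T([229.1,527.4,214],156.52))
def rel(p,yaw):
    m=np.linalg.inv(np.load(F))@T(p,yaw)
    print(p,yaw,'->',np.r_[R.from_matrix(m[:3,:3]).as_rotvec(degrees=True),m[:3,3]].round(1).tolist())
def sent(*row):
    m=np.eye(4);m[:3,:3]=R.from_rotvec(row[:3],degrees=True).as_matrix();m[:3,3]=row[3:6]
    c=np.load(F)@m;np.save(F,c);print('cmd',c[:3,3].round(1),R.from_matrix(c[:3,:3]).as_euler('xyz',degrees=True).round(1))
E
python3 -c "
from h import *
rel([474.6,-356.1,150],155.4)"
```

```text
[474.6, -356.1, 150] 155.4 -> [0.0, -0.0, 1.1, -577.2, -712.5, 64.0]
```

{"api": "carry_out", "payload": {"commands": [[0,0,1.1,-577,-712.5,0,1],[0,0,1.1,-577,-712.5,0,1],[0,0,1.1,-577,-712.5,0,1],[0,0,1.1,-577,-712.5,0,1],[0,0,1.1,-577,-712.5,0,1],[0,0,1.1,-577,-712.5,0,1],[0,0,1.1,-577,-712.5,0,1],[0,0,1.1,-577,-712.5,0,1],[0,0,1.1,-577,-712.5,0,1],[0,0,1.1,-577,-712.5,0,1],[0,0,1.1,-577,-712.5,0,1],[0,0,1.1,-577,-712.5,0,1],[0,0,1.1,-577,-712.5,64,1],[0,0,1.1,-577,-712.5,64,1],[0,0,1.1,-577,-712.5,64,1],[0,0,1.1,-577,-712.5,64,1],[0,0,1.1,-577,-712.5,64,1],[0,0,1.1,-577,-712.5,64,1],[0,0,1.1,-577,-712.5,64,1],[0,0,1.1,-577,-712.5,64,1]], "force": 60}}

```text
time_s: 2.15
ee_pos: [474.5, -358.7, 148.1]
ee_rot: [-180.0, -0.1, 155.2]
force: [-0.4, 0.3, -0.1]
gripper_width: 91.1
gripper_force: 0.0
```

Run:
```python
from h import *
sent(0,0,1.1,-577,-712.5,64)
s=state();print(s['time_s'],s['ee_pos'],s['ee_rot'])
cv2.imwrite('pics/w1.png',grab_frame('wrist')[:,:,::-1])
# predicted head/handle-end pixel from top estimate
m=camera_model('wrist');W=T(s['ee_pos'],s['ee_rot'][2])@m['mount']
for n,p in dict(head=(524.6,-379,84),end=(372.5,-309.3,67),grip=(474.6,-356.1,67)).items():
    c=np.linalg.inv(W)@np.r_[p,1];c=np.array([c[0],-c[1],-c[2]]);r=np.hypot(c[0],c[1]);t=np.arctan2(r,c[2])*m['fx']
    print(n,m['cx']+t*c[0]/r,m['cy']+t*c[1]/r)
```

```text
cmd [ 474.4 -356.   150. ] [180.    0.  155.4]
2.15 [ 474.45754027 -358.71963223  148.09557786] [-1.79998695e+02 -8.18772206e-02  1.55247820e+02]
head 259.13131172905764 255.44265589889454
end 258.9919359423094 60.37188098907491
grip 259.0383005945592 190.68420527679336
```

View pics/w1.png

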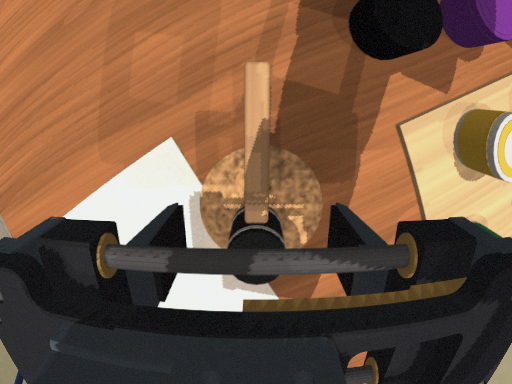

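The wrist view shows the handle centred at column 257 with its end at (257,63), as predicted. I'll descend and grip.

{"api": "carry_out", "payload": {"commands": [[0,0,0,0,0,40,1],[0,0,0,0,0,80,1],[0,0,0,0,0,100,1],[0,0,0,0,0,114,1],[0,0,0,0,0,114,1],[0,0,0,0,0,114,-1],[0,0,0,0,0,114,-1],[0,0,0,0,0,114,-1],[0,0,0,0,0,114,-1],[0,0,0,0,0,114,-1],[0,0,0,0,0,114,-1],[0,0,0,0,0,114,-1],[0,0,0,0,0,114,-1],[0,0,0,0,0,114,-1],[0,0,0,0,0,114,-1],[0,0,0,0,0,114,-1]], "force": 60}}

```text
time_s: 3.8
ee_pos: [474.3, -356.1, 35.8]
ee_rot: [-180.0, -0.0, 155.4]
force: [-0.0, -0.9, 0.1]
gripper_width: 21.6
gripper_force: 59.9
```

```bash
python3 -c "
from h import *
sent(0,0,0,0,0,114)
rel([474.3,-356.1,160],155.4)
rel([606.9,-18,160],182.5)
rel([606.9,-18,115],182.5)"
```

```text
cmd [ 474.4 -356.    36. ] [180.    0.  155.4]
[474.3, -356.1, 160] 155.4 -> [-0.0, -0.0, 0.0, 0.1, -0.2, -124.0]
[606.9, -18, 160] 182.5 -> [0.0, 0.0, -27.1, 20.1, 362.5, -124.0]
[606.9, -18, 115] 182.5 -> [0.0, 0.0, -27.1, 20.1, 362.5, -79.0]
```

{"api": "carry_out", "payload": {"commands": [[0,0,0,0,0,-20,-1],[0,0,0,0,0,-55,-1],[0,0,0,0,0,-90,-1],[0,0,0,0,0,-124,-1],[0,0,-7,2,40,-124,-1],[0,0,-14,5,80,-124,-1],[0,0,-20,7,120,-124,-1],[0,0,-27.1,9,160,-124,-1],[0,0,-27.1,11,200,-124,-1],[0,0,-27.1,14,240,-124,-1],[0,0,-27.1,16,280,-124,-1],[0,0,-27.1,18,320,-124,-1],[0,0,-27.1,20,350,-124,-1],[0,0,-27.1,20,362.5,-124,-1],[0,0,-27.1,20,362.5,-124,-1],[0,0,-27.1,20,362.5,-124,-1]]}}

```text
time_s: 5.4
ee_pos: [606.2, -18.8, 159.2]
ee_rot: [-180.0, -0.1, -177.5]
force: [-0.5, 0.3, -4.6]
gripper_width: 21.9
gripper_force: 59.9
```

Run:
```python
from h import *
sent(0,0,-27.1,20,362.5,-124)
s=state();print(s['time_s'],s['ee_pos'],s['ee_rot'],s['force'],s['torque'])
a=grab_frame('top')[110:290,195:380,::-1];b=grab_frame('scene')[100:280,165:380,::-1]
cv2.imwrite('pics/strike.png',np.hstack([cv2.resize(i,None,fx=2,fy=3*2/3,interpolation=2) for i in(a,b)]))
```

```text
cmd [607. -18. 160.] [-180.     0.  -177.5]
5.4 [606.16284352 -18.8191935  159.21215632] [-1.79963239e+02 -1.28727568e-01 -1.77475292e+02] [-0.47641062  0.27426799 -4.6376916 ] [0.00117434 0.1507712  0.02390709]
```

View pics/strike.png

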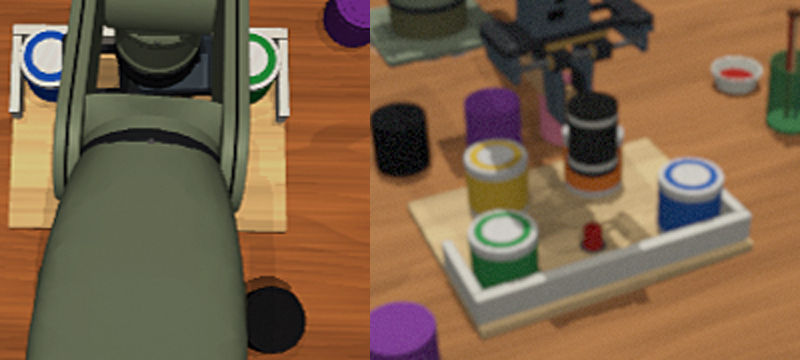

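The scene crop shows the mallet held level, with its head at (592,145) above the peg at (593,237). I'll check the alignment by projecting both.

Run:
```python
from h import *
m=camera_model('scene');Rm=R.from_euler('xyz',m['rotation'],degrees=True).as_matrix()
for n,p in dict(headtop=(662.6,-16.3,207.5),facec=(662.6,-16.3,127.5),pegtop=(663.3,-15.5,42)).items():
    c=Rm.T@(np.array(p)-m['origin']);u=m['cx']+m['fx']*c[0]/-c[2];v=m['cy']+m['fy']*c[1]/c[2]
    print(n,370+(u-165)*2,(v-100)*2)
```

```text
headtop 590.7484552820389 101.57394447078843
facec 590.7802896673395 163.56281441088566
pegtop 591.6899527155093 224.58500440742466
```

{"api": "carry_out", "payload": {"commands": [[0,0,0,0,0,20,-1],[0,0,0,0,0,40,-1],[0,0,0,0,0,60,-1],[0,0,0,0,0,80,-1],[0,0,0,0,0,98,-1],[0,0,0,0,0,110,-1],[0,0,0,0,0,115,-1],[0,0,0,0,0,116.5,-1],[0,0,0,0,0,116.5,-1]]}}

```text
time_s: 6.4
ee_pos: [607.5, -18.5, 43.9]
ee_rot: [-180.0, 0.1, -177.5]
force: [-1.2, -1.5, 0.0]
gripper_width: 21.8
gripper_force: 59.9
```

{"api": "carry_out", "payload": {"commands": [[0,0,0,0,0,1.5,-1],[0,0,0,0,0,3,-1],[0,0,0,0,0,3,-1]]}}

```text
time_s: 6.7
ee_pos: [607.5, -18.4, 43.6]
ee_rot: [-180.0, 0.1, -177.5]
force: [-8.4, -2.7, 15.5]
gripper_width: 21.4
gripper_force: 60.0
```

```bash
python3 -c "
from h import *
sent(0,0,0,0,0,119.5)
rel([607,-18,165],182.5)
rel([457,-345,165],155.4)
rel([457,-345,36.5],155.4)"
```

```text
cmd [607.  -18.   40.5] [-180.     0.  -177.5]
[607, -18, 165] 182.5 -> [-0.0, 0.0, 0.0, 0.0, 0.0, -124.5]
[457, -345, 165] 155.4 -> [0.0, -0.0, 27.1, 164.3, -320.1, -124.5]
[457, -345, 36.5] 155.4 -> [0.0, -0.0, 27.1, 164.3, -320.1, 4.0]
```

{"api": "carry_out", "payload": {"commands": [[0,0,0,0,0,-30,-1],[0,0,0,0,0,-65,-1],[0,0,0,0,0,-100,-1],[0,0,0,0,0,-124.5,-1],[0,0,0,0,0,-124.5,-1],[0,0,0,0,0,-124.5,-1]]}}

```text
time_s: 7.3
ee_pos: [606.7, -17.6, 164.0]
ee_rot: [180.0, -0.0, -177.5]
force: [0.0, -0.3, -4.7]
gripper_width: 21.8
gripper_force: 60.0
```

Run:
```python
from h import *
s=state();print(s['time_s'],s['ee_pos'],s['force'],s['torque'])
b=grab_frame('scene')[100:280,165:380,::-1]
cv2.imwrite('pics/after.png',cv2.resize(b,None,fx=3,fy=3,interpolation=2))
```

```text
7.3 [606.72929026 -17.59581688 164.00390895] [ 0.04544861 -0.30917975 -4.7477963 ] [0.01287593 0.2442095  0.00837018]
```

View pics/after.png

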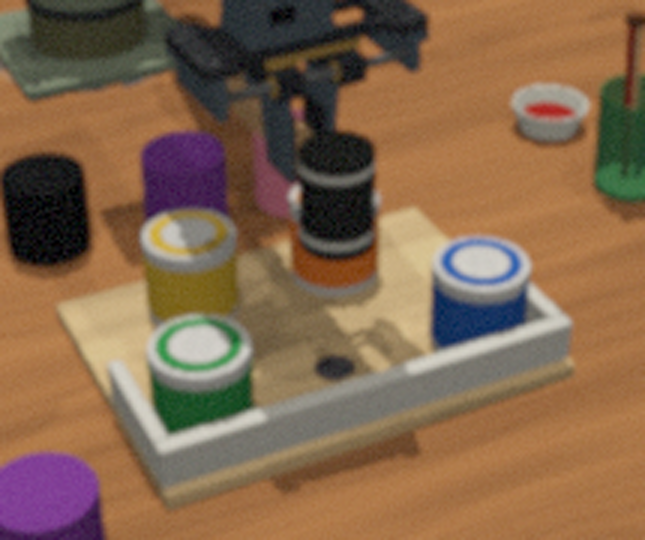

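The peg is flush (dark disc at (334,367)) and the mallet is still upright. Next I take it back to the mat.

{"api": "carry_out", "payload": {"commands": [[0,0,0,20,-40,0,-1],[0,0,0,41,-80,0,-1],[0,0,7,61,-120,0,-1],[0,0,14,82,-160,0,-1],[0,0,21,103,-200,0,-1],[0,0,27.1,123,-240,0,-1],[0,0,27.1,144,-280,0,-1],[0,0,27.1,164,-320,0,-1],[0,0,27.1,164,-320,0,-1],[0,0,27.1,164,-320,40,-1],[0,0,27.1,164,-320,80,-1],[0,0,27.1,164,-320,110,-1],[0,0,27.1,164,-320,120,-1],[0,0,27.1,164,-320,124,-1],[0,0,27.1,164,-320,126,-1],[0,0,27.1,164,-320,128,-1],[0,0,27.1,164,-320,128,-1]]}}

```text
time_s: 9.05
ee_pos: [458.0, -345.3, 38.0]
ee_rot: [-180.0, 0.1, 155.4]
force: [-0.1, 0.4, -4.1]
gripper_width: 21.8
gripper_force: 60.0
```

{"api": "carry_out", "payload": {"commands": [[0,0,0,0,0,1,-1],[0,0,0,0,0,2,-1],[0,0,0,0,0,2,-1]]}}

```text
time_s: 9.35
ee_pos: [457.6, -345.2, 35.8]
ee_rot: [-180.0, 0.1, 155.4]
force: [-0.6, 1.1, 0.2]
gripper_width: 21.8
gripper_force: 60.0
```

```bash
python3 -c "
from h import *
sent(0,0,0,0,0,-124.5)
sent(0,0,27.1,164,-320,128)
sent(0,0,0,0,0,2)
rel([457,-345,160],155.4)
rel([542.6,43.1,160],90.5)
rel([542.6,43.1,56],90.5)"
```

```text
cmd [607. -18. 165.] [-180.     0.  -177.5]
cmd [ 457.3 -344.9   37. ] [180.    0.  155.4]
cmd [ 457.3 -344.9   35. ] [180.    0.  155.4]
[457, -345, 160] 155.4 -> [-0.0, -0.0, 0.0, 0.2, -0.2, -125.0]
[542.6, 43.1, 160] 90.5 -> [-0.0, -0.0, 64.9, 83.8, 388.4, -125.0]
[542.6, 43.1, 56] 90.5 -> [-0.0, -0.0, 64.9, 83.8, 388.4, -21.0]
```

{"api": "carry_out", "payload": {"commands": [[0,0,0,0,0,0,0],[0,0,0,0,0,0,0.5],[0,0,0,0,0,0,1],[0,0,0,0,0,0,1],[0,0,0,0,0,0,1],[0,0,0,0,0,0,1],[0,0,0,0,0,-20,1],[0,0,0,0,0,-60,1],[0,0,0,0,0,-100,1],[0,0,0,0,0,-125,1],[0,0,0,0,0,-125,1]]}}

```text
time_s: 10.45
ee_pos: [459.3, -346.5, 164.1]
ee_rot: [-179.9, 0.5, 155.4]
force: [-1.0, -0.3, 0.0]
gripper_width: 91.2
gripper_force: 0.0
```

Next I move over the orange tin and check the mallet and tins on the way.

{"api": "carry_out", "payload": {"commands": [[0,0,8,8,40,0,1],[0,0,16,17,80,0,1],[0,0,24,26,120,0,1],[0,0,32,34,160,0,1],[0,0,40,43,200,0,1],[0,0,48,52,240,0,1],[0,0,56,60,280,0,1],[0,0,64.9,69,320,0,1],[0,0,64.9,78,360,0,1],[0,0,64.9,84,388.5,0,1],[0,0,64.9,84,388.5,0,1],[0,0,64.9,84,388.5,0,1],[0,0,64.9,84,388.5,0,1]]}}

```text
time_s: 11.75
ee_pos: [541.9, 42.5, 159.2]
ee_rot: [-179.9, 0.0, 90.5]
force: [0.2, 0.7, -0.4]
gripper_width: 91.3
gripper_force: 0.0
```

Run:
```python
from h import *
sent(0,0,0,0,0,-125);sent(0,0,64.9,84,388.5,0)
s=state();print(s['time_s'],s['ee_pos'],s['ee_rot'])
w=grab_frame('wrist')[:,:,::-1];b=grab_frame('scene')[140:280,60:380,::-1]
cv2.imwrite('pics/w2.png',np.hstack([cv2.resize(w,(480,360)),cv2.resize(b,(320,360))]))
m=camera_model('wrist');W=T(s['ee_pos'],s['ee_rot'][2])@m['mount']
for n,p in dict(orange=(542.6,43.1,87),blue=(679.7,103.3,87),yellow=(539.6,-86.5,87)).items():
    c=np.linalg.inv(W)@np.r_[p,1];c=np.array([c[0],-c[1],-c[2]]);r=np.hypot(c[0],c[1]);t=np.arctan2(r,c[2])*m['fx']
    print(n,(m['cx']+t*c[0]/r)*480/512,(m['cy']+t*c[1]/r)*480/512)
```

```text
cmd [ 457.3 -344.9  160. ] [180.    0.  155.4]
cmd [542.5  43.3 160. ] [180.    0.   90.5]
11.75 [541.87159177  42.45167316 159.22145148] [-1.79911359e+02  2.63473321e-02  9.04834609e+01]
orange 239.99351004075731 182.6825440344383
blue 384.8890674995961 122.51316995370593
yellow 236.2616323459349 295.21361651538035
```

View pics/w2.png

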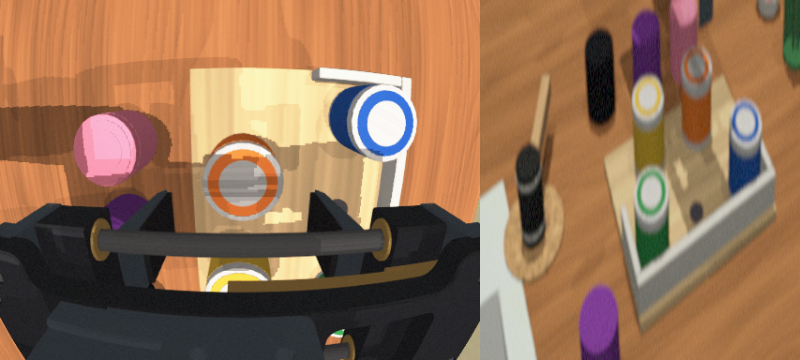

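The wrist view shows the orange lid at (242,180), as predicted. The mallet stands upright on the mat. I'll grasp the orange tin and move it into the gap.

{"api": "carry_out", "payload": {"commands": [[0,0,0,0,0,40,1],[0,0,0,0,0,75,1],[0,0,0,0,0,95,1],[0,0,0,0,0,104,1],[0,0,0,0,0,104,1],[0,0,0,0,0,104,-1],[0,0,0,0,0,104,-1],[0,0,0,0,0,104,-1],[0,0,0,0,0,104,-1],[0,0,0,0,0,104,-1],[0,0,0,0,0,104,-1],[0,0,0,0,0,101,-1],[0,0,0,0,0,98,-1],[0,0,0,0,0,98,-1]], "force": 25}}

```text
time_s: 13.25
ee_pos: [542.1, 43.4, 61.8]
ee_rot: [-180.0, -0.0, 90.5]
force: [-0.6, 0.2, -5.2]
gripper_width: 75.7
gripper_force: 25.0
```

{"api": "carry_out", "payload": {"commands": [[0,0,0,-10,10,0,-1],[0,0,0,-19.7,30,0,-1],[0,0,0,-19.7,50,0,-1],[0,0,0,-19.7,70,0,-1],[0,0,0,-19.7,90,0,-1],[0,0,0,-19.7,110,0,-1],[0,0,0,-19.7,125,0,-1],[0,0,0,-19.7,133,0,-1],[0,0,0,-19.7,137,0,-1],[0,0,0,-19.7,137,2,-1],[0,0,0,-19.7,137,4,-1],[0,0,0,-19.7,137,6,-1],[0,0,0,-19.7,137,6.5,-1],[0,0,0,-19.7,137,6.5,-1]]}}

```text
time_s: 14.65
ee_pos: [678.8, 24.7, 57.4]
ee_rot: [-180.0, 0.0, 90.5]
force: [-3.0, -0.3, 4.2]
gripper_width: 75.6
gripper_force: 25.0
```

```bash
python3 -c "
from h import *
sent(0,0,0,0,0,98);sent(0,0,0,-19.7,137,6.5)
rel([539.8,-86,160],90.5)"
```

```text
cmd [542.5  43.3  62. ] [180.    0.   90.5]
cmd [679.7  24.9  55.5] [180.    0.   90.5]
[539.8, -86, 160] 90.5 -> [-0.0, -0.0, 0.0, -109.6, -140.9, -104.5]
```

{"api": "carry_out", "payload": {"commands": [[0,0,0,0,0,0,0.9],[0,0,0,0,0,0,1],[0,0,0,0,0,0,1],[0,0,0,0,0,0,1],[0,0,0,0,0,-20,1],[0,0,0,0,0,-60,1],[0,0,0,0,0,-104,1],[0,0,0,0,0,-104,1]]}}

```text
time_s: 15.45
ee_pos: [683.7, 25.0, 166.8]
ee_rot: [179.2, -0.0, 90.5]
force: [0.5, 0.9, 0.4]
gripper_width: 91.1
gripper_force: 0.0
```

{"api": "carry_out", "payload": {"commands": [[0,0,0,-24,-31,0,1],[0,0,0,-48,-62,0,1],[0,0,0,-72,-93,0,1],[0,0,0,-96,-124,0,1],[0,0,0,-109.6,-141,0,1],[0,0,0,-109.6,-141,0,1],[0,0,0,-109.6,-141,0,1],[0,0,0,-109.6,-141,0,1]]}}

```text
time_s: 16.25
ee_pos: [540.7, -85.5, 159.3]
ee_rot: [180.0, -0.0, 90.6]
force: [0.5, -0.1, 0.1]
gripper_width: 91.3
gripper_force: 0.0
```

Run:
```python
from h import *
sent(0,0,0,0,0,-104);sent(0,0,0,-109.6,-141,0)
s=state();print(s['time_s'],s['ee_pos'],s['ee_rot'])
w=grab_frame('wrist')[:,:,::-1]
cv2.imwrite('pics/w3.png',cv2.resize(w,(768,576)))
m=camera_model('wrist');W=T(s['ee_pos'],s['ee_rot'][2])@m['mount']
for n,p in dict(yellow=(539.6,-86.5,87),orange=(679.4,24.9,87),green=(681.1,-134.1,87)).items():
    c=np.linalg.inv(W)@np.r_[p,1];c=np.array([c[0],-c[1],-c[2]]);r=np.hypot(c[0],c[1]);t=np.arctan2(r,c[2])*m['fx']
    print(n,(m['cx']+t*c[0]/r)*1.5,(m['cy']+t*c[1]/r)*1.5)
```

```text
cmd [679.7  24.9 159.5] [180.    0.   90.5]
cmd [539.7 -86.  159.5] [180.    0.   90.5]
16.25 [540.72686619 -85.46234654 159.2857611 ] [ 1.79953338e+02 -1.81864627e-02  9.05541362e+01]
yellow 380.70217739918854 295.0620886526995
orange 620.6081717999638 114.15482680601637
green 596.4422582264922 365.4201911211643
```

View pics/w3.png

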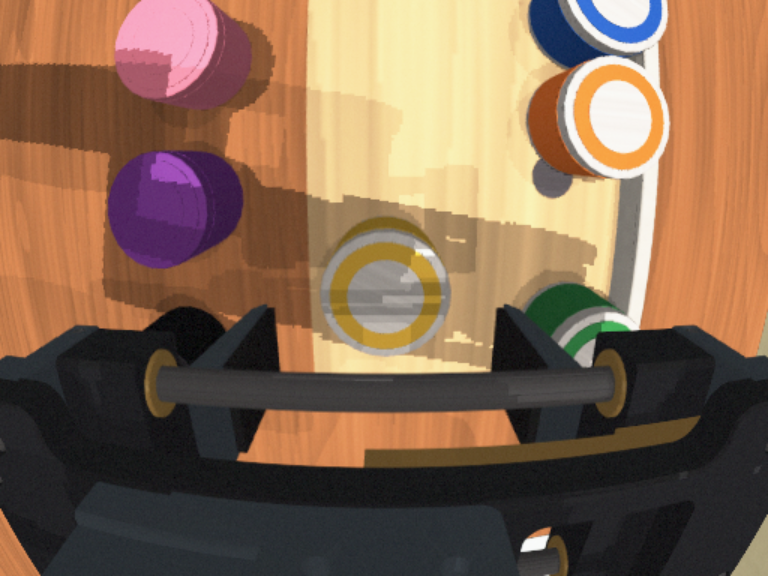

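The wrist view shows yellow at (385,292), within 3 mm of the estimate. Orange at (620,118) stands upright against the rail. I'll grasp the yellow tin.

{"api": "carry_out", "payload": {"commands": [[0,0,0,0,1.5,40,1],[0,0,0,0,1.5,75,1],[0,0,0,0,1.5,95,1],[0,0,0,0,1.5,103.5,1],[0,0,0,0,1.5,103.5,1],[0,0,0,0,1.5,103.5,-1],[0,0,0,0,1.5,103.5,-1],[0,0,0,0,1.5,103.5,-1],[0,0,0,0,1.5,103.5,-1],[0,0,0,0,1.5,103.5,-1],[0,0,0,0,1.5,103.5,-1],[0,0,0,0,1.5,100.5,-1],[0,0,0,0,1.5,97.5,-1],[0,0,0,0,1.5,97.5,-1]]}}

```text
time_s: 17.7
ee_pos: [541.1, -86.0, 61.8]
ee_rot: [-180.0, -0.0, 90.5]
force: [1.4, 0.4, -4.6]
gripper_width: 75.6
gripper_force: 25.0
```

```bash
python3 -c "
from h import *
sent(0,0,0,0,1.5,97.5)
rel([680,-57,62],90.5)"
```

```text
cmd [541.2 -86.   62. ] [180.    0.   90.5]
[680, -57, 62] 90.5 -> [-0.0, -0.0, 0.0, 27.7, 139.1, -0.0]
```

{"api": "carry_out", "payload": {"commands": [[0,0,0,14,10,0,-1],[0,0,0,27.7,30,0,-1],[0,0,0,27.7,50,0,-1],[0,0,0,27.7,70,0,-1],[0,0,0,27.7,90,0,-1],[0,0,0,27.7,110,0,-1],[0,0,0,27.7,125,0,-1],[0,0,0,27.7,134,0,-1],[0,0,0,27.7,139,0,-1],[0,0,0,27.7,139,2,-1],[0,0,0,27.7,139,4,-1],[0,0,0,27.7,139,6,-1],[0,0,0,27.7,139,6.5,-1],[0,0,0,27.7,139,6.5,-1]]}}

```text
time_s: 19.1
ee_pos: [679.0, -56.9, 57.2]
ee_rot: [-180.0, -0.0, 90.5]
force: [-4.8, 0.7, 6.3]
gripper_width: 75.4
gripper_force: 25.0
```

Resting on the board. I'll release, lift, and back off toward +y at the start side to clear the top view.

{"api": "carry_out", "payload": {"commands": [[0,0,0,0,0,0,0.9],[0,0,0,0,0,0,1],[0,0,0,0,0,0,1],[0,0,0,0,0,0,1],[0,0,0,0,0,-20,1],[0,0,0,0,0,-60,1],[0,0,0,0,0,-104,1],[0,0,0,0,-40,-130,1],[0,0,0,0,-80,-150,1],[0,0,0,0,-120,-150,1],[0,0,0,0,-160,-150,1],[0,0,0,0,-200,-150,1],[0,0,0,0,-240,-150,1],[0,0,0,0,-280,-150,1],[0,0,0,0,-280,-150,1],[0,0,0,0,-280,-150,1]]}}

```text
time_s: 20.7
ee_pos: [400.0, -59.7, 206.0]
ee_rot: [179.9, 0.0, 90.5]
force: [0.1, -0.6, -0.6]
gripper_width: 91.3
gripper_force: 0.0
```

Run:
```python
from h import *
print(state()['time_s'])
a=grab_frame('top')[110:290,195:445,::-1];b=grab_frame('scene')[130:280,70:380,::-1]
cv2.imwrite('pics/end.png',np.vstack([cv2.resize(a,(500,300),interpolation=2),cv2.resize(b,(500,300),interpolation=2)]))
cv2.imwrite('pics/end_top.png',cv2.resize(a,(800,576),interpolation=2))
```

```text
20.7
```

View pics/end_top.png

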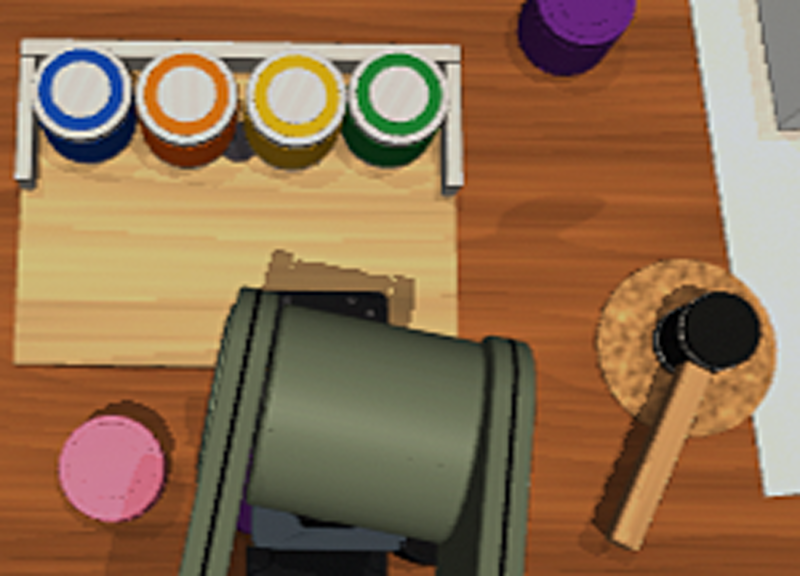

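View pics/end.png

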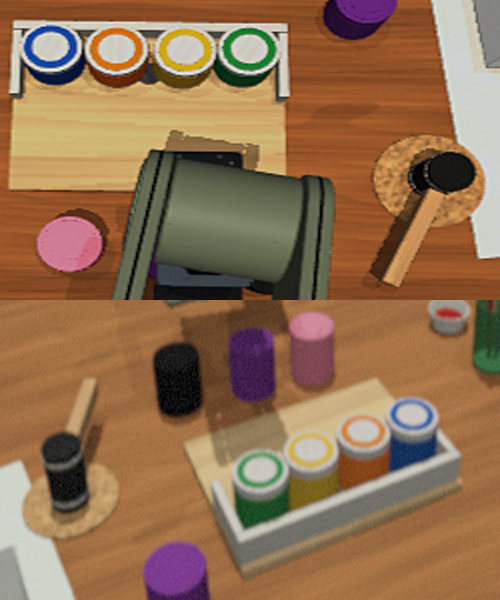

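The top view shows one row: blue (81,90), orange (187,94), yellow (297,97) and green (399,95). Orange and yellow are about 5 mm from touching the rail, inside the 10 mm limit. The peg is flush at (238,150), and the mallet stands upright on the mat at (722,330).

```bash
python3 -c "
from h import *
for n,p in dict(o=(187,94),y=(297,97)).items():
    w=crop(p,87)-[682.75,-15.55];print(n,w)
print(crop((722,331),84)-crop((686,347),4))
print(workorder.job_done())"
```

```text
o [-4.39014717 39.60495105]
y [ -4.92553281 -42.50434797]
[0.79933339 0.80450762]
the job is handed in; nothing more can be done
None
```

I handed the job in at about 21 s: the peg is flush, the mallet is upright at the mat's centre, and all four tins stand in a row within about 5 mm of the rail; the hand-in returned no verdict.

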